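# Blank the filter colorimeter

## Task

Blank the colorimeter, working with the fingertips only: push its open sample lid fully shut, and turn the filter dial click by click to filter five, the fifth dot clockwise from the long zero tick, pushing the dial's bar round from the side rather than taking it between the fingers. Only when the lid is shut and the filter is set, press the wide zero key on the front panel and let it come back up. Do not press the round key beside it, and leave the cuvette on the deck and everything else standing as it is.

Things in the scene. Friction and masses are not known exactly. Their poses are not given: they have to be found in the camera images.
- colorimeter: Pale grey bench colorimeter, heavy, fixed, 220 (x) x 240 (y) mm. Origin: centre of its underside, on the bench; x to its rear, y to its user's left, z up. Rear deck (x -20 to 110 mm) flat, 85 mm high, with the black filter dial (left) and dark grey sample lid (right). Front panel slopes from 85 mm high at x = -20 to 62 mm at x = -110 (14 degrees): display left, two keys right.
- filter_dial (a joint): Filter dial, rad: 0 = pointer at the long zero tick, grows clockwise from above, stops at 0 and 3.665. Eight click places 0.5236 rad apart: the tick, then seven dots; filter five is 2.618. Starts at one of places zero to three. Leaving a place takes about 0.06 N m (3 N at 20 mm from the axis); once past half-way it springs on to the next place, and it always settles in the nearer one.
- dial_axis (a point): On the dial's axis (colorimeter x = 40, y = 55 mm), at the top of its bar, 109 mm above the bench. Black disc 62 mm across, top 93 mm above the bench, with an upright bar across it: 12 mm wide, 16 mm high, reaching 29 mm from the axis at the rounded pointer end (white line), 26 mm at the other. Tick and dots: black marks on the deck 36 to 49 mm from the axis.
- dial_pointer (a point): Point on top of the dial's bar, 25.5 mm from the axis towards the pointer end; turns with the dial. With the dial at q the pointer lies 1.833 - q rad counter-clockwise (from above) from the colorimeter's x axis. Either end of the bar may be pushed.
- lid (a joint): Sample lid, rad: 0 shut flat on the deck, growing as it opens upwards and to the rear, up to 1.75. It starts 1.0 to 1.45 open. A stiff hinge holds it at any angle (about 0.035 N m to move it).
- lid_hinge (a point): Middle of the lid's hinge line (colorimeter x = 88, y = -65, z = 86.5 mm), which runs along the colorimeter's y at the level of the shut lid's underside. The lid is a dark grey plate, 66 mm from hinge to free edge (to the front when shut), 60 mm wide, 12 mm thick; shut, its top is 98.5 mm above the bench.
- lid_edge (a point): Middle of the lid's free edge, on its outer (upper when shut) face; it moves with the lid.
- zero_key (a joint): Travel of the zero key, m: 0 up, 0.0035 fully down, springs back; about 4 N to the bottom, pressed once past 0.002. The key moves square to the sloping panel.
- zero_key_top (a point): Centre of the zero key's top face, a light grey bar key 34 mm wide (y) x 16 mm, standing 7 mm out of the panel, the right-hand one of the two keys.
- read_key (a joint): Travel of the read key, m: 0 up, 0.0035 down. Not to be pressed.
- read_key_top (a point): Centre of the top of the round read key, 16 mm in diameter, 58 mm to the left of the zero key (between it and the display).
- cuvette: Stoppered clear cuvette standing loose on the rear of the deck between dial and lid, 13 x 13 x 47 mm; origin under its centre. Leave it.
- beaker: Small glass beaker, 48 mm diameter, 58 mm high, to the left of the colorimeter; origin under its centre. Leave it.
- wash_bottle: White wash bottle with a spout, 60 mm diameter, 185 mm high, to the left of the colorimeter; origin under its centre. Leave it.
- reagent_bottle: Amber reagent jar with black cap, 54 mm diameter, 110 mm high, to the right of the colorimeter; origin under its centre. Leave it.
- marker: Black marker pen, 118 mm long, 10 mm thick, lying along the right side of the colorimeter; origin under it. Leave it.
- weigh_dish: White weighing dish, 66 mm diameter, 18 mm high, to the left of the colorimeter; origin under its centre. Leave it.
- cuvette_holder: White foam holder with cuvettes, 75 x 48 x 48 mm, to the right of the colorimeter; origin under its centre. Leave it.

How it is judged:
By the outcome, as a careful person would: the job done as asked, in the order asked, and still so for the second after the job is handed in, with the robot touching nothing.
It also fails if it takes over 58 s, if anything falls off the work surface, if the arm or the gripper's body presses on something with over 40 N, if the wrist force passes 120 N, or if a joint passes its speed limit or range.

## Robot

A 6-joint arm with a two-finger parallel gripper is mounted at the origin on the work surface. World frame = base frame: x ahead of the robot, y to its left, z up, the work surface at z = 0. Lengths are in mm, angles in rad, forces in N, time in s.
With the tool pointing down it reaches from about 425 to 950 mm from the base axis. Payload 14.7 kg.
Tool frame: the origin (TCP) lies midway between the tips of the shut fingers; the grasp point (between the pads) lies 19 mm behind it; z points along the fingers, y is the line along which they close (so a half turn about z gives the same grasp; the last joint's range is limited). The gripper opens to 85 mm and grips with 20 to 120 N. Pads are 22 mm wide; open, the fingers measure 114 mm over their backs; the gripper's body (76 mm by 85 mm) begins 54 mm behind the grasp point. The pads swing forward as they close: fully open they stand 13 mm farther back than shut.
Start: joints at [1.107, 0.48, 1.596, -0, 1.065, -0.047], TCP at [263.12, 594.357, 231.297] pointing down, gripper open.
Joint ranges: [-2.75, 2.75], [-0.82, 2.05], [0.23, 2.67], [-1.56, 4.7], [0.09, 2.69], [-2.92, 2.92]. Speed limits (rad/s): [1.89, 1.89, 2.39, 3.01, 3.01, 3.01].

## Interface

Orientations are given as a rotation vector (axis times angle).
In Python, from plant import * gives the robot as it stands.
- The arm moves only by the tool apply_moves, never from a script. Its argument "increments" is a list of rows, each an object with "delta_pos": the shift along the tool's x, y, z in m, a list of three; "twist": the turn, a rotation vector about the tool's x, y, z in rad, a list of three; "claw": the opening, from 0 (shut) to 1 (fully open). In form: [{"delta_pos": [dx, dy, dz], "twist": [ax, ay, az], "claw": claw}, ...]. A call has 1 to 12 rows; each row is the pose to reach, as a shift and turn from the pose commanded when the call began, along the tool's axes at that moment; what a row does not reach only later rows make up. A row lasts 1/8 s, in which the tool goes at most 62.5 mm and 10.7 degrees, less where a joint would pass 70% of its speed; a pose out of reach is approached as far as the arm can. A call with a gripper value outside its range is refused whole. The fingers move at their own pace and stop on an object; the grip force is fixed at half the most. Time passes only in rows, so rows that repeat a pose let the fingers close. It gives the time, the measured TCP pose, the force, the opening and the grip force at its end, in the units of the state.
- state(): the state, without advancing time (a new reading comes with each control period).
- read_camera(name): name is "scene" or "top"; returns a dict with "img" (384x512x3 uint8, red, green, blue), "z_map" (384x512 float32, mm along the optical axis (not along the pixel's ray), 0 where there is no reading), "camera_matrix" (3x3 intrinsics, pixels), "xyz" and "rotation" of the camera in the world. Camera axes: x right, y up, looking along -z (the intrinsics and any distortion apply to the point x, -y, -z); pixel columns grow to the right and rows downward; lengths in mm; the calibration is good to about 2 mm. A picture is of the moment at which its call begins.
- close_job(): hands the job in; it is judged then, once.
Trained networks look in a picture, given as the dict that the camera call returned (one of the last four; its "shot" number tells which), for a name from the list of things; names that differ only in an ending like _2 or _b are one class to them, and where a whole thing is asked for, a point or a joint stands for the part that bears it (a point fixed in the world has none). Each returns a list of dicts, best first, with "p" (0 to 1); they miss things now and then, are a little off and sometimes report something else, mostly with a low value. They report only what shows in the picture. A call takes as long as a camera call.
- cut_out(picture, target): "pixels" (384x512 bool, what is visible of it) and "bbox" ([centre column, centre row, width, height] in pixels, round what is visible of it).
The state is a dict: "clock": time; "qpos": joint angles; "joint_vel": joint speeds; "effort": joint torques, N m; "position": TCP position; "eef_rot": TCP orientation; "force": force on the tool from outside, world axes, zero at the start; "wrist_torque": the same for the moment, N m; "gripper_width": finger opening in mm; "grip_force": force on a finger pad.
Only numpy, scipy, OpenCV 4.12 (cv2) and the standard library are available. Lean on these libraries where they do the work, as an engineer would, in place of code of your own. Each camera call takes 0.05 s, during which the arm holds its last target. There are 200 camera calls.

## Working session

There is one attempt and no reset: what is moved stays moved. The work goes in short steps, Python scripts to look and compute and a tool call to move; the robot and the scene stay as the last step left them, time stands still between calls to the robot, and variables do not carry over. Pictures are saved under pics/ and viewed, at most 10 in all, crops included, and the job is handed in when it is done.

Besides the shell and the picture viewer there is one more tool, called after "Call:" as name(argument=value, ...), one argument or row to a line, values as JSON. apply_moves: Moves the arm, as the interface text tells. Its arguments: {"type":"object","properties":{"increments":{"type":"array","items":{"type":"object","properties":{"delta_pos":{"type":"array","items":{"type":"number"}},"twist":{"type":"array","items":{"type":"number"}},"claw":{"type":"number"}}}}},"required":["increments"]}

```bash
mkdir -p pics; ls; cat > h.py <<'E'
from plant import *
import numpy as np, cv2
from scipy.spatial.transform import Rotation as R
def rot(c):
    r=np.array(c["rotation"],float)
    return r if r.shape==(3,3) else R.from_rotvec(r).as_matrix()
def world(c,u,v,z=None):
    K=np.array(c["camera_matrix"]); u=np.atleast_1d(u).astype(float); v=np.atleast_1d(v).astype(float)
    z=c["z_map"][v.astype(int),u.astype(int)] if z is None else z
    p=np.stack([(u-K[0,2])/K[0,0]*z,-(v-K[1,2])/K[1,1]*z,-z*np.ones_like(u)],1)
    return p@rot(c).T+np.array(c["xyz"])
def cloud(c):
    v,u=np.mgrid[:384,:512]; return world(c,u.ravel(),v.ravel()).reshape(384,512,3)
E
python3 - <<'E'
from h import *
for n in("top","scene"):
    c=read_camera(n); cv2.imwrite(f"pics/{n}0.png",cv2.resize(c["img"][:,:,::-1],(768,576)))
    print(n,c["xyz"],np.array(c["rotation"]).round(3).tolist(),np.array(c["camera_matrix"]).round(1).tolist(),[k for k in c])
    for t in("colorimeter","filter_dial","lid","zero_key","read_key","cuvette"):
        for d in cut_out(c,t)[:1]:
            P=cloud(c)[d["pixels"]&(c["z_map"]>0)]
            print(t,round(d["p"],2),np.round(d["bbox"]),np.median(P,0).round(1),P.min(0).round(),P.max(0).round())
print(state())
E
```

```text
pics
top [ 506.63587374   29.04032979 1048.39787185] [0.064, -0.036, -1.581] [[466.1, 0.0, 261.3], [0.0, 466.1, 188.8], [0.0, 0.0, 1.0]] ['img', 'z_map', 'camera_matrix', 'xyz', 'rotation', 'shot']
colorimeter 0.68 [229. 190. 137. 132.] [567.9 117.7  84.3] [429. -28.  -4.] [716. 281. 159.]
filter_dial 0.57 [197. 177.  28.  29.] [592.9 181.9  94.2] [562. 153.  86.] [623. 213. 114.]
lid 0.82 [246. 141.  32.  20.] [660.   76.5 145.1] [642.  46.  84.] [687. 108. 159.]
read_key 0.52 [244. 141.  31.  26.] [660.6  78.5 138.8] [640.  46.  83.] [691. 112. 159.]
cuvette 0.56 [214. 144.   7.   6.] [654.7 139.5 131.6] [650. 133.  88.] [665. 146. 136.]
scene [1107.93762655    8.12794549  713.17993652] [0.541, 0.508, 1.411] [[362.8, 0.0, 249.1], [0.0, 362.8, 190.5], [0.0, 0.0, 1.0]] ['img', 'z_map', 'camera_matrix', 'xyz', 'rotation', 'shot']
colorimeter 0.85 [281. 194. 132. 109.] [618.7 114.4  83.7] [369. -29.  -3.] [707. 297. 156.]
filter_dial 0.85 [307. 180.  26.  22.] [599.3 181.9  93.7] [565. 153.  87.] [623. 212. 112.]
lid 0.83 [267. 202.  30.  37.] [666.5  76.9 126.1] [642.  46.  91.] [687.
[... 266 characters left out ...]
64. 147. 133.]
{'clock': 0.7, 'qpos': array([ 1.10741976e+00,  4.80156601e-01,  1.59628702e+00,  3.70937145e-05,
        1.06512494e+00, -4.65953473e-02]), 'joint_vel': array([ 0.00067584,  0.00070264,  0.00041173, -0.00027925, -0.00137656,
       -0.00100676]), 'effort': array([-1.00774432e-03, -9.50266314e+01, -4.30563462e+01, -6.05275181e-04,
        1.35408511e-03, -1.74016332e-04]), 'position': array([263.0982586 , 594.36985667, 231.32957867]), 'eef_rot': array([-6.49972649e-01, -3.07359412e+00, -4.94663607e-05]), 'force': array([-0.21439797, -0.1487427 , -0.17838722]), 'wrist_torque': array([-0.02910888, -0.0295986 ,  0.03881824]), 'grip_force': 0.0, 'gripper_width': 85.41523544163026}
```

```bash
python3 - <<'E'
from h import *
c=read_camera("top"); a=c["img"][110:270,140:320,::-1]
a=cv2.resize(a,None,fx=4.4,fy=3.7*4.4/3.7*0.85,interpolation=cv2.INTER_CUBIC)
cv2.imwrite("pics/topc.png",cv2.resize(c["img"][115:265,140:320,::-1],(720,600),interpolation=cv2.INTER_CUBIC))
# yaw by deck-level points, fit a rotated rectangle of body: points z 60..88
C=cloud(c); m=(abs(C[...,2]-85)<3)&(c["z_map"]>0)
q=C[m][:,:2]; q=q[(abs(q[:,0]-600)<170)&(abs(q[:,1]-110)<170)]
print(cv2.minAreaRect(q.astype(np.float32)))
m=(C[...,2]>50)&(C[...,2]<90);q=C[m][:,:2]; q=q[(abs(q[:,0]-570)<170)&(abs(q[:,1]-110)<170)]
print(cv2.minAreaRect(q.astype(np.float32)),np.percentile(q,[.5,99.5],axis=0))
np.savez("c0.npz",**{k:c[k] for k in c})
E
```

```text
((598.283935546875, 84.21699523925781), (183.30677795410156, 321.4283752441406), 15.716781616210938)
((574.0591430664062, 103.33560943603516), (220.35203552246094, 378.47088623046875), 15.566770553588867) [[443.60582542 -49.23659758]
 [697.1452354  256.39128718]]
```

View pics/topc.png

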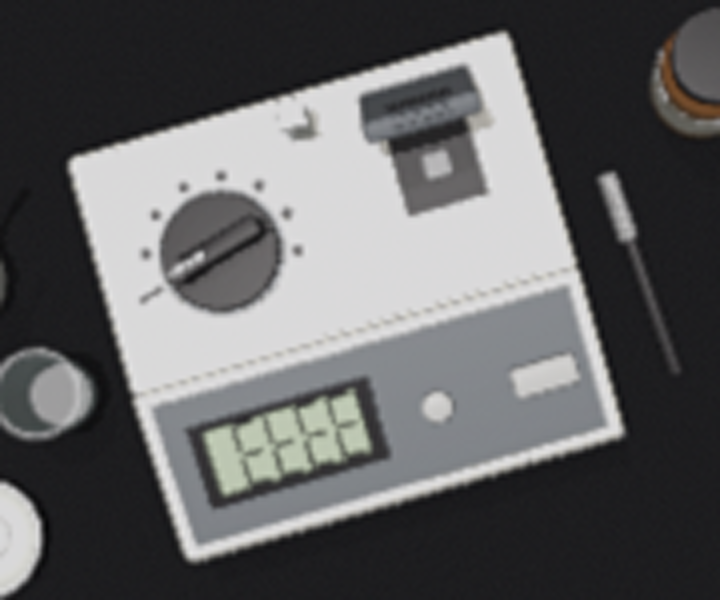

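View pics/scene0.png

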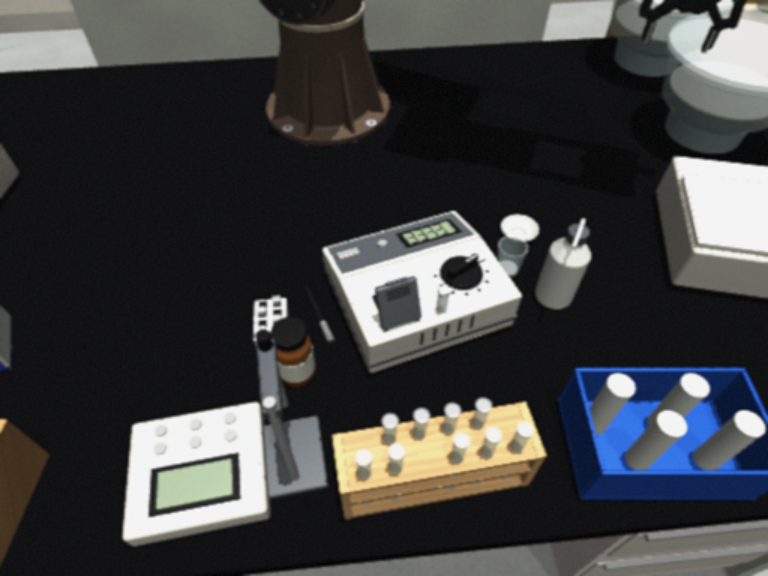

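```bash
python3 - <<'E'
from h import *
c=dict(np.load("c0.npz"))
def atz(px,z):
    u,v=px[0]/4+140,px[1]/4+115
    a=world(c,u,v,1.0)[0]; o=np.array(c["xyz"]); d=a-o
    return (o+d*(z-o[2])/d[2])[:2]
s=14*np.pi/180
zk=None
obs=[((70,158),85,(110,120)),((512,31),85,(110,-120)),((622,436),62,(-110,-120)),((190,562),62,(-110,120)),
 ((135,398),85,(-20,120)),((578,268),85,(-20,-120)),((220,250),93,(40,55))]
W=np.array([atz(p,z) for p,z,_ in obs]); M=np.array([m for *_,m in obs],float)
mu,nu=M.mean(0),W.mean(0); H=(M-mu).T@(W-nu); U,S,V=np.linalg.svd(H); Rm=V.T@np.diag([1,np.linalg.det(V.T@U.T)])@U.T
t=nu-Rm@mu; th=np.arctan2(Rm[1,0],Rm[0,0]); print("origin",t,"yaw",th,np.degrees(th)); print((W-(M@Rm.T+t)).round(1))
for n,p,z in(("zero",(545,376),78),("read",(437,407),78),("white tip",(172,274),109),("other",(263,224),109),("cuv",(298,115),132)):
    w=atz(p,z); print(n,w.round(1),(Rm.T@(w-t)).round(1))
C=cloud(c)
L=(C-np.r_[t,0])@np.block([[Rm,np.zeros((2,1))],[np.zeros((1,2)),1]])
m=(abs(L[...,1]+65)<25)&(L[...,0]>30)&(L[...,0]<125)&(L[...,2]>104)
P=L[m];print(len(P)); i=np.argsort(P[:,2]);print(P[i][::max(1,len(P)//25)].round())
m=(abs(L[...,0]+70)<80)&(abs(L[...,1])<100)
for x in range(-108,0,8):
  k=(abs(L[...,0]-x)<4)&(abs(L[...,1]+82)<10); print(x,np.median(L[k][:,2]).round(1),end='; ')
np.savez("pose.npz",t=t,th=th)
E
```

```text
origin [568.28146216 117.44191824] yaw 0.26943270333542896 15.437356763920457
[[-0.2 -0.8]
 [-0.2 -1. ]
 [ 0.1  2. ]
 [-0.  -1.1]
 [-0.4 -0.5]
 [ 0.6  0.8]
 [ 0.1  0.7]]
zero [526.   14.9] [-68.1 -87.6]
read [510.5  71.2] [-68.1 -29.2]
white tip [579.  203.6] [33.2 80.2]
other [603.9 157.4] [44.9 29. ]
cuv [655.6 136.7] [89.3 -4.7]
301
[[ 96. -47. 104.]
 [ 94. -44. 107.]
 [ 93. -82. 112.]
 [ 91. -80. 115.]
 [ 89. -56. 120.]
 [ 87. -46. 123.]
 [ 85. -72. 126.]
 [ 84. -87. 132.]
 [ 82. -84. 135.]
 [ 80. -76. 138.]
 [ 80. -88. 141.]
 [ 77. -51. 145.]
 [ 65. -80. 146.]
 [ 77. -77. 147.]
 [ 66. -68. 148.]
 [ 70. -45. 149.]
 [ 74. -89. 149.]
 [ 66. -52. 150.]
 [ 71. -84. 150.]
 [ 70. -86. 151.]
 [ 75. -69. 151.]
 [ 68. -59. 152.]
 [ 72. -72. 155.]
 [ 72. -78. 156.]
 [ 72. -50. 157.]
 [ 72. -62. 159.]]
-108 59.2; -100 65.6; -92 68.1; -84 69.3; -76 72.4; -68 79.4; -60 80.4; -52 77.8; -44 80.3; -36 82.5; -28 84.3; -20 84.2; -12 85.9; -4 85.6;
```

```bash
cat >> h.py <<'E'
p=np.load("pose.npz") ; T=p["t"]; TH=float(p["th"])
def pose(x,y,z,psi,tilt=0):
    "local mm; psi=local direction of tool x (rad); tilt: tool z leans to local +x"
    Rw=R.from_euler('z',TH)
    pos=Rw.apply([x,y,z])+np.r_[T,0]
    c,s=np.cos(psi),np.sin(psi)
    Rt=R.from_matrix(np.array([[c,s,0],[s,-c,0],[0,0,-1]]).T.T)
    return pos,Rw*R.from_euler('y',-tilt)*Rt
def plan(poses):
    st=state(); P0=np.array(st["position"]); R0=R.from_rotvec(st["eef_rot"])
    print("clock",round(st["clock"],2),"force",np.round(st["force"],1),"w",round(st["gripper_width"],1))
    d,_=P0-np.r_[T,0],0; print("local now",R.from_euler('z',-TH).apply(d).round(1))
    for q in poses:
        P,Rt=pose(*q)
        print((R0.inv().apply(P-P0)/1000).round(4).tolist(),(R0.inv()*Rt).as_rotvec().round(3).tolist())
E
python3 - <<'E'
from h import *
for tl in(0,.244):print(pose(0,0,0,np.pi,tl)[1].as_matrix().round(2).tolist())
plan([(104,-68,232,np.pi)])
E
```

```text
[[-0.96, -0.27, 0.0], [-0.27, 0.96, 0.0], [-0.0, 0.0, -1.0]]
[[-0.94, -0.27, 0.23], [-0.26, 0.96, 0.06], [-0.24, 0.0, -0.97]]
clock 0.75 force [0.2 0.3 0.6] w 85.7
local now [-167.2  540.9  231.3]
[-0.5956, -0.2993, -0.0007] [0.0, 0.0, -0.686]
```

Call:
apply_moves(
  increments=[
    {"delta_pos": [-0.05, -0.025, 0], "twist": [0, 0, -0.06], "claw": 0},
    {"delta_pos": [-0.6, -0.3, 0], "twist": [0, 0, -0.686], "claw": 0},
    {"delta_pos": [-0.6, -0.3, 0], "twist": [0, 0, -0.686], "claw": 0},
    {"delta_pos": [-0.6, -0.3, 0], "twist": [0, 0, -0.686], "claw": 0},
    {"delta_pos": [-0.6, -0.3, 0], "twist": [0, 0, -0.686], "claw": 0},
    {"delta_pos": [-0.6, -0.3, 0], "twist": [0, 0, -0.686], "claw": 0},
    {"delta_pos": [-0.6, -0.3, 0], "twist": [0, 0, -0.686], "claw": 0},
    {"delta_pos": [-0.6, -0.3, 0], "twist": [0, 0, -0.686], "claw": 0},
    {"delta_pos": [-0.6, -0.3, 0], "twist": [0, 0, -0.686], "claw": 0},
    {"delta_pos": [-0.6, -0.3, 0], "twist": [0, 0, -0.686], "claw": 0},
    {"delta_pos": [-0.6, -0.3, 0], "twist": [0, 0, -0.686], "claw": 0},
    {"delta_pos": [-0.6, -0.3, 0], "twist": [0, 0, -0.686], "claw": 0},
  ],
)

```text
clock: 2.25
position: [692.4, 73.4, 230.9]
eef_rot: [-0.416, 3.113, -0.001]
force: [0.6, 0.3, -0.9]
gripper_width: -0.3
grip_force: 0.0
```

```bash
python3 - <<'E'
from h import *
q=np.pi
plan([(104,-68,232,q),(106,-68,140,q)])
c=read_camera("scene");cv2.imwrite("pics/s1.png",cv2.resize(c["img"][90:290,160:380,::-1],(660,600),interpolation=cv2.INTER_CUBIC))
E
```

```text
clock 2.25 force [ 0.6  0.3 -0.9] w -0.3
local now [108.  -75.5 230.9]
[0.004, 0.0075, -0.0011] [-0.001, 0.001, -0.004]
[0.0021, 0.0075, 0.0909] [-0.001, 0.001, -0.004]
```

View pics/s1.png

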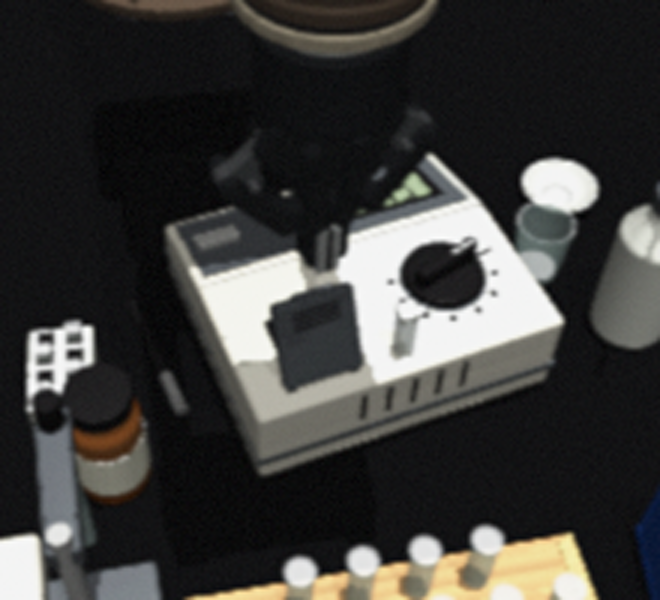

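Call:
apply_moves(
  increments=[
    {"delta_pos": [0.002, 0.0075, 0.04], "twist": [0, 0, 0], "claw": 0},
    {"delta_pos": [0.002, 0.0075, 0.091], "twist": [0, 0, 0], "claw": 0},
    {"delta_pos": [0.002, 0.0075, 0.091], "twist": [0, 0, 0], "claw": 0},
    {"delta_pos": [0.002, 0.0075, 0.091], "twist": [0, 0, 0], "claw": 0},
  ],
)

```text
clock: 2.8
position: [686.9, 84.6, 142.1]
eef_rot: [-0.423, 3.112, -0.0]
force: [-0.7, -0.2, -0.0]
gripper_width: 0.4
grip_force: 0.0
```

```bash
python3 - <<'E'
from h import *
pi=np.pi
L=[]
for q in np.linspace(1.3,0,9):
    L.append((99-54*np.cos(q)+12*np.sin(q),-68,86.5+54*np.sin(q)+12*np.cos(q),pi))
L.append((45,-68,96.5,pi))
print(np.round(L,1).tolist()); plan(L)
E
```

```text
[[96.1, -68.0, 141.7, 3.1], [87.2, -68.0, 140.5, 3.1], [78.6, -68.0, 137.9, 3.1], [70.6, -68.0, 134.0, 3.1], [63.3, -68.0, 128.7, 3.1], [56.9, -68.0, 122.4, 3.1], [51.7, -68.0, 115.1, 3.1], [47.7, -68.0, 107.1, 3.1], [45.0, -68.0, 98.5, 3.1], [45.0, -68.0, 96.5, 3.1]]
clock 2.8 force [-0.7 -0.2 -0. ] w 0.4
local now [105.6 -63.2 142.1]
[0.0095, -0.0047, 0.0003] [-0.0, 0.001, 0.001]
[0.0184, -0.0047, 0.0015] [-0.0, 0.001, 0.001]
[0.027, -0.0047, 0.0041] [-0.0, 0.001, 0.001]
[0.0351, -0.0047, 0.0081] [-0.0, 0.001, 0.001]
[0.0424, -0.0047, 0.0133] [-0.0, 0.001, 0.001]
[0.0488, -0.0047, 0.0196] [-0.0, 0.001, 0.001]
[0.054, -0.0047, 0.0269] [-0.0, 0.001, 0.001]
[0.058, -0.0047, 0.0349] [-0.0, 0.001, 0.001]
[0.0607, -0.0047, 0.0435] [-0.0, 0.001, 0.001]
[0.0607, -0.0047, 0.0455] [-0.0, 0.001, 0.001]
```

Call:
apply_moves(
  increments=[
    {"delta_pos": [0.0095, -0.002, 0], "twist": [0, 0, 0], "claw": 0},
    {"delta_pos": [0.0185, -0.003, 0.0015], "twist": [0, 0, 0], "claw": 0},
    {"delta_pos": [0.027, -0.004, 0.004], "twist": [0, 0, 0], "claw": 0},
    {"delta_pos": [0.035, -0.004, 0.008], "twist": [0, 0, 0], "claw": 0},
    {"delta_pos": [0.0425, -0.004, 0.013], "twist": [0, 0, 0], "claw": 0},
    {"delta_pos": [0.049, -0.004, 0.0195], "twist": [0, 0, 0], "claw": 0},
    {"delta_pos": [0.054, -0.004, 0.027], "twist": [0, 0, 0], "claw": 0},
    {"delta_pos": [0.058, -0.004, 0.035], "twist": [0, 0, 0], "claw": 0},
    {"delta_pos": [0.0605, -0.004, 0.0425], "twist": [0, 0, 0], "claw": 0},
    {"delta_pos": [0.0605, -0.004, 0.0435], "twist": [0, 0, 0], "claw": 0},
    {"delta_pos": [0.0605, -0.004, 0.0435], "twist": [0, 0, 0], "claw": 0},
  ],
)

```text
clock: 4.18
position: [629.4, 64.0, 98.2]
eef_rot: [-0.422, 3.112, -0.0]
force: [-7.8, -0.8, 28.3]
gripper_width: -0.4
grip_force: 13.9
```

```bash
cat >> h.py <<'E'
def dialpose(phi,gap,rho,z):
    n=np.array([np.sin(phi),-np.cos(phi)]); e=np.array([np.cos(phi),np.sin(phi)])
    c=np.array([40,55])+rho*e-(17+gap)*n
    return (c[0],c[1],z,phi+np.pi/2)   # tool x = -n
E
python3 - <<'E'
from h import *
plan([(45,-68,135,np.pi),dialpose(1.833,10,18,135),dialpose(1.833,10,18,98)])
E
```

```text
clock 4.17 force [-7.8 -0.8 28.3] w -0.4
local now [ 44.7 -67.8  98.2]
[-0.0004, -0.0002, -0.0368] [-0.0, 0.001, -0.0]
[0.0354, 0.1332, -0.0369] [-0.0, 0.001, -0.262]
[0.0354, 0.1332, 0.0001] [-0.0, 0.001, -0.262]
```

Call:
apply_moves(
  increments=[
    {"delta_pos": [0, 0, -0.02], "twist": [0, 0, 0], "claw": 0},
    {"delta_pos": [0, 0, -0.045], "twist": [0, 0, 0], "claw": 0},
    {"delta_pos": [0.017, 0.06, -0.045], "twist": [0, 0, -0.13], "claw": 0},
    {"delta_pos": [0.0355, 0.12, -0.045], "twist": [0, 0, -0.262], "claw": 0},
    {"delta_pos": [0.0355, 0.133, -0.045], "twist": [0, 0, -0.262], "claw": 0},
    {"delta_pos": [0.0355, 0.133, -0.045], "twist": [0, 0, -0.262], "claw": 0},
    {"delta_pos": [0.0355, 0.133, -0.03], "twist": [0, 0, -0.262], "claw": 0},
    {"delta_pos": [0.0355, 0.133, -0.01], "twist": [0, 0, -0.262], "claw": 0},
    {"delta_pos": [0.0355, 0.133, 0], "twist": [0, 0, -0.262], "claw": 0},
    {"delta_pos": [0.0355, 0.133, 0], "twist": [0, 0, -0.262], "claw": 0},
  ],
)

```text
clock: 5.42
position: [559.3, 181.7, 95.6]
eef_rot: [0.822, -3.03, 0.0]
force: [-0.2, 0.2, 1.1]
gripper_width: -0.1
grip_force: 0.0
```

```bash
python3 - <<'E'
from h import *
plan([dialpose(1.833-a,g,18,98) for a,g in [(0,0)]+[(k*.1745,0) for k in range(1,8)]])
c=read_camera("scene");cv2.imwrite("pics/s2.png",cv2.resize(c["img"][110:260,190:360,::-1],(680,600),interpolation=cv2.INTER_CUBIC))
E
```

```text
clock 5.42 force [-0.2  0.2  1.1] w -0.1
local now [ 8.4 64.4 95.6]
[-0.0111, 0.0008, -0.0024] [0.0, -0.002, -0.002]
[-0.0144, 0.0035, -0.0024] [0.0, -0.002, 0.173]
[-0.0182, 0.0055, -0.0024] [0.0, -0.002, 0.347]
[-0.0223, 0.0069, -0.0024] [-0.0, -0.002, 0.522]
[-0.0266, 0.0075, -0.0024] [-0.0, -0.002, 0.696]
[-0.0309, 0.0074, -0.0024] [-0.0, -0.002, 0.871]
[-0.0351, 0.0065, -0.0024] [-0.001, -0.002, 1.045]
[-0.0391, 0.005, -0.0024] [-0.001, -0.002, 1.22]
```

View pics/s2.png

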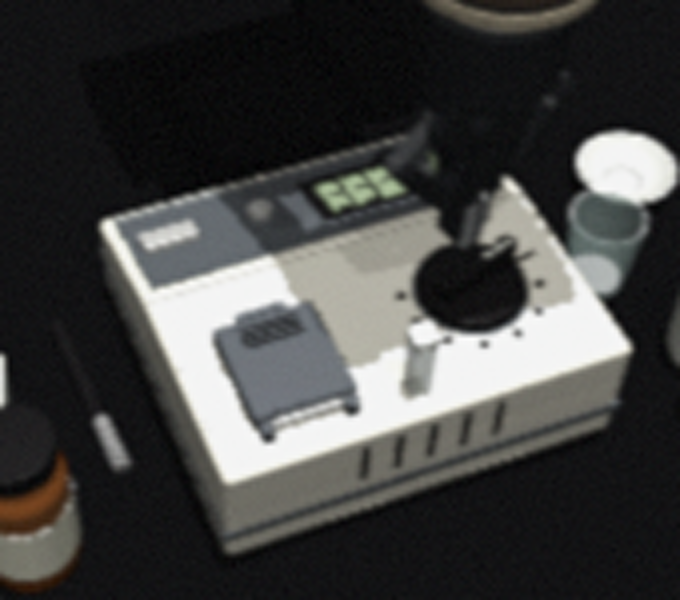

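Call:
apply_moves(
  increments=[
    {"delta_pos": [-0.006, 0.001, -0.0025], "twist": [0, 0, 0], "claw": 0},
    {"delta_pos": [-0.011, 0.001, -0.0025], "twist": [0, 0, 0], "claw": 0},
    {"delta_pos": [-0.0128, 0.0022, -0.0025], "twist": [0, 0, 0.087], "claw": 0},
    {"delta_pos": [-0.0144, 0.0035, -0.0025], "twist": [0, 0, 0.173], "claw": 0},
    {"delta_pos": [-0.0163, 0.0045, -0.0025], "twist": [0, 0, 0.26], "claw": 0},
    {"delta_pos": [-0.0182, 0.0055, -0.0025], "twist": [0, 0, 0.347], "claw": 0},
    {"delta_pos": [-0.0202, 0.0062, -0.0025], "twist": [0, 0, 0.435], "claw": 0},
    {"delta_pos": [-0.0223, 0.007, -0.0025], "twist": [0, 0, 0.522], "claw": 0},
    {"delta_pos": [-0.0223, 0.007, -0.0025], "twist": [0, 0, 0.522], "claw": 0},
  ],
)

```text
clock: 6.6
position: [575.4, 200.3, 99.6]
eef_rot: [-0.016, 3.141, 0.0]
force: [-0.8, -1.1, 0.8]
gripper_width: -0.2
grip_force: 1.0
```

```bash
cat >> h.py <<'E'
def dialq(n="top",pic=None):
    c=read_camera(n); C=cloud(c); L=R.from_euler('z',-TH).apply((C-np.r_[T,0]).reshape(-1,3)).reshape(C.shape)-[40,55,0]
    g=c["img"].mean(2); r=np.hypot(L[...,0],L[...,1]); m=(r<29)&(L[...,2]>100)&(L[...,2]<114)
    w=m&(g>130); a=np.arctan2(np.median(L[w][:,1]),np.median(L[w][:,0])); print(m.sum(),w.sum(),"q",1.833-a)
    if pic: cv2.imwrite(pic,cv2.resize(c["img"][115:215,150:280,::-1] if n=="top" else c["img"][110:260,190:360,::-1],(680,600),interpolation=cv2.INTER_CUBIC))
E
python3 - <<'E'
from h import *
dialq("scene");dialq("top")
plan([dialpose(1.833-k*.1745,0,18,98) for k in range(3,10)])
E
```

```text
175 0 q nan
6 0 q nan
clock 6.7 force [-2.4 -1.1  1.3] w 0.2
local now [28.8 77.9 99.5]
[0.0002, -0.0012, 0.0015] [0.0, 0.0, 0.003]
[-0.0032, 0.0015, 0.0015] [0.0, 0.0, 0.178]
[-0.007, 0.0035, 0.0015] [0.0, 0.0, 0.352]
[-0.0111, 0.0049, 0.0015] [0.0, 0.0, 0.527]
[-0.0153, 0.0055, 0.0015] [0.0, 0.0, 0.701]
[-0.0196, 0.0054, 0.0015] [0.0, 0.0, 0.876]
[-0.0239, 0.0045, 0.0015] [0.0, 0.0, 1.05]
  return _methods._mean(a, axis=axis, dtype=dtype,
  ret = ret.dtype.type(ret / rcount)
```

Call:
apply_moves(
  increments=[
    {"delta_pos": [-0.0015, 0, 0.0015], "twist": [0, 0, 0.089], "claw": 0},
    {"delta_pos": [-0.0032, 0.0015, 0.0015], "twist": [0, 0, 0.178], "claw": 0},
    {"delta_pos": [-0.005, 0.0025, 0.0015], "twist": [0, 0, 0.265], "claw": 0},
    {"delta_pos": [-0.007, 0.0035, 0.0015], "twist": [0, 0, 0.352], "claw": 0},
    {"delta_pos": [-0.009, 0.0042, 0.0015], "twist": [0, 0, 0.44], "claw": 0},
    {"delta_pos": [-0.011, 0.005, 0.0015], "twist": [0, 0, 0.527], "claw": 0},
    {"delta_pos": [-0.0132, 0.0052, 0.0015], "twist": [0, 0, 0.614], "claw": 0},
    {"delta_pos": [-0.0153, 0.0055, 0.0015], "twist": [0, 0, 0.701], "claw": 0},
    {"delta_pos": [-0.0175, 0.0055, 0.0015], "twist": [0, 0, 0.789], "claw": 0},
    {"delta_pos": [-0.0196, 0.0054, 0.0015], "twist": [0, 0, 0.876], "claw": 0},
    {"delta_pos": [-0.0218, 0.005, 0.0015], "twist": [0, 0, 0.963], "claw": 0},
    {"delta_pos": [-0.0239, 0.0045, 0.0015], "twist": [0, 0, 1.05], "claw": 0},
  ],
)

```text
clock: 8.2
position: [599.0, 205.0, 97.9]
eef_rot: [-1.563, -2.725, -0.0]
force: [-3.6, 2.4, 1.1]
gripper_width: 0.1
grip_force: 1.8
```

```bash
python3 - <<'E'
from h import *
dialq("scene","pics/s3.png")
plan([dialpose(1.833-k*.1745,0,18,98) for k in (9,9.5,10,10.5,11,11.5,12,12.5,13,13.5,14,14.5)])
E
```

```text
155 2 q -1.2174545174916893
clock 8.25 force [-3.5  0.9  1.1] w -0.4
local now [53.1 76.1 97.9]
[0.0, -0.0001, -0.0001] [0.0, -0.0, -0.008]
[-0.0016, 0.0013, -0.0001] [0.0, -0.0, 0.08]
[-0.0033, 0.0026, -0.0001] [0.0, -0.0, 0.167]
[-0.0052, 0.0037, -0.0001] [0.0, -0.0, 0.254]
[-0.0071, 0.0047, -0.0001] [0.0, -0.0, 0.341]
[-0.0091, 0.0055, -0.0001] [0.0, -0.0, 0.429]
[-0.0112, 0.0061, -0.0001] [-0.0, -0.0, 0.516]
[-0.0133, 0.0065, -0.0001] [-0.0, -0.0, 0.603]
[-0.0155, 0.0067, -0.0001] [-0.0, -0.0, 0.69]
[-0.0176, 0.0068, -0.0001] [-0.0, -0.0, 0.778]
[-0.0198, 0.0066, -0.0001] [-0.0, -0.0, 0.865]
[-0.0219, 0.0063, -0.0001] [-0.0, -0.0, 0.952]
```

View pics/s3.png

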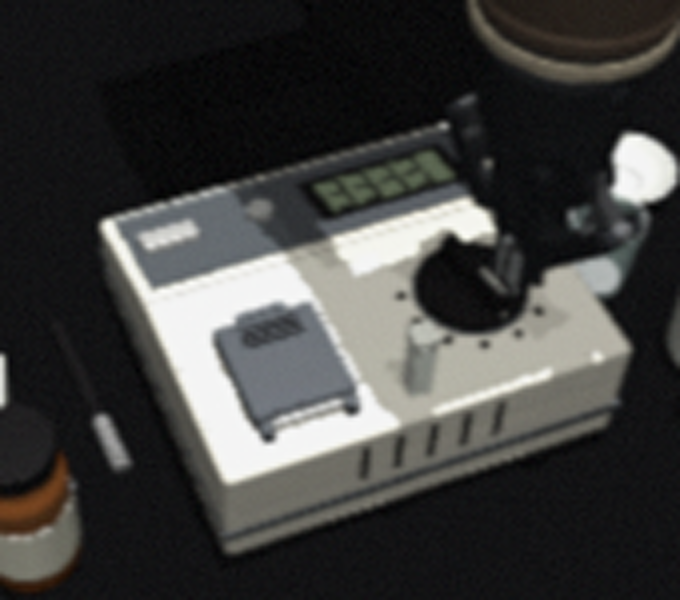

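Call:
apply_moves(
  increments=[
    {"delta_pos": [-0.0016, 0.0013, 0], "twist": [0, 0, 0.08], "claw": 0},
    {"delta_pos": [-0.0033, 0.0026, 0], "twist": [0, 0, 0.167], "claw": 0},
    {"delta_pos": [-0.0052, 0.0037, 0], "twist": [0, 0, 0.254], "claw": 0},
    {"delta_pos": [-0.0071, 0.0047, 0], "twist": [0, 0, 0.341], "claw": 0},
    {"delta_pos": [-0.0091, 0.0055, 0], "twist": [0, 0, 0.429], "claw": 0},
    {"delta_pos": [-0.0112, 0.0061, 0], "twist": [0, 0, 0.516], "claw": 0},
    {"delta_pos": [-0.0133, 0.0065, 0], "twist": [0, 0, 0.603], "claw": 0},
    {"delta_pos": [-0.0155, 0.0067, 0], "twist": [0, 0, 0.69], "claw": 0},
    {"delta_pos": [-0.0176, 0.0068, 0], "twist": [0, 0, 0.778], "claw": 0},
    {"delta_pos": [-0.0198, 0.0066, 0], "twist": [0, 0, 0.865], "claw": 0},
    {"delta_pos": [-0.0215, 0.0063, 0], "twist": [0, 0, 0.93], "claw": 0},
    {"delta_pos": [-0.0215, 0.0063, 0], "twist": [0, 0, 0.93], "claw": 0},
  ],
)

```text
clock: 9.75
position: [615.7, 189.3, 97.9]
eef_rot: [2.616, 1.739, 0.001]
force: [-0.7, -0.4, 0.5]
gripper_width: 0.0
grip_force: 0.0
```

```bash
python3 - <<'E'
from h import *
z=1.833-14.4*.1745
# back off along tool +x then up, then above zero key
plan([dialpose(z,8,18,98),dialpose(z,10,18,160),(-68-.242*60,-88,79.5+.97*60,np.pi,.244)])
E
```

```text
clock 9.75 force [-0.7 -0.4  0.5] w 0.0
local now [64.8 56.7 97.9]
[0.0081, -0.0002, -0.0001] [0.001, -0.0, 0.013]
[0.0101, -0.0001, -0.0621] [0.001, -0.0, 0.013]
[-0.2048, -0.0263, -0.0399] [-0.272, -0.132, -2.225]
```

Call:
apply_moves(
  increments=[
    {"delta_pos": [0.004, 0, 0], "twist": [0, 0, 0], "claw": 0},
    {"delta_pos": [0.008, 0, 0], "twist": [0, 0, 0], "claw": 0},
    {"delta_pos": [0.01, 0, -0.03], "twist": [0, 0, 0], "claw": 0},
    {"delta_pos": [0.01, 0, -0.08], "twist": [0, 0, 0], "claw": 0},
    {"delta_pos": [0.01, 0, -0.08], "twist": [0, 0, 0], "claw": 0},
  ],
)

```text
clock: 10.38
position: [621.6, 199.6, 181.7]
eef_rot: [2.616, 1.736, 0.01]
force: [0.5, 0.9, -1.1]
gripper_width: 0.2
grip_force: 0.0
```

```bash
python3 - <<'E'
from h import *
plan([(-68-.242*60,-88,79.5+.97*60,0,.244)])
E
```

```text
clock 10.38 force [ 0.5  0.9 -1.1] w 0.2
local now [ 73.3  65.  181.7]
[-0.2168, -0.0277, 0.043] [-0.107, 0.221, 0.898]
```

Call:
apply_moves(
  increments=[
    {"delta_pos": [-0.05, -0.006, 0], "twist": [0, 0, 0.18], "claw": 0},
    {"delta_pos": [-0.1, -0.012, 0], "twist": [-0.04, 0.08, 0.36], "claw": 0},
    {"delta_pos": [-0.15, -0.02, 0], "twist": [-0.07, 0.15, 0.54], "claw": 0},
    {"delta_pos": [-0.2168, -0.0277, 0.02], "twist": [-0.107, 0.221, 0.72], "claw": 0},
    {"delta_pos": [-0.2168, -0.0277, 0.043], "twist": [-0.107, 0.221, 0.898], "claw": 0},
    {"delta_pos": [-0.2168, -0.0277, 0.043], "twist": [-0.107, 0.221, 0.898], "claw": 0},
    {"delta_pos": [-0.2168, -0.0277, 0.043], "twist": [-0.107, 0.221, 0.898], "claw": 0},
  ],
)

```text
clock: 11.25
position: [510.3, 10.3, 135.3]
eef_rot: [-3.06, -0.421, -0.365]
force: [0.6, 1.2, 0.6]
gripper_width: 0.3
grip_force: 0.0
```

```bash
python3 - <<'E'
from h import *
dialq("scene","pics/s4.png")
c=read_camera("scene");C=cloud(c);L=R.from_euler('z',-TH).apply((C-np.r_[T,0]).reshape(-1,3)).reshape(C.shape)
for x in range(24,92,8):
    k=(abs(L[...,0]-x)<4)&(abs(L[...,1]+65)<12)&(c["z_map"]>0); print(x,k.sum(),np.median(L[k][:,2]).round(1),end='; ')
print(state()["qpos"].round(2))
x,z=-68,79.5
plan([(x-.242*d,-88,z+.97*d,0,.244) for d in (60,20,8,4)])
E
```

```text
115 18 q 2.5805112835406527
24 30 98.0; 32 33 99.1; 40 32 98.8; 48 35 98.6; 56 30 98.4; 64 34 98.5; 72 36 98.2; 80 35 98.5; 88 72 93.6; [-0.1   0.34  2.2   0.23  0.39  1.  ]
clock 11.35 force [ 0.2 -0.5  0.6] w 0.1
local now [-84.1 -87.8 135.5]
[0.002, 0.0002, -0.0017] [0.0, 0.006, 0.004]
[0.0023, 0.0002, 0.0383] [0.0, 0.006, 0.004]
[0.0024, 0.0002, 0.0503] [0.0, 0.006, 0.004]
[0.0024, 0.0002, 0.0543] [0.0, 0.006, 0.004]
```

View pics/s4.png

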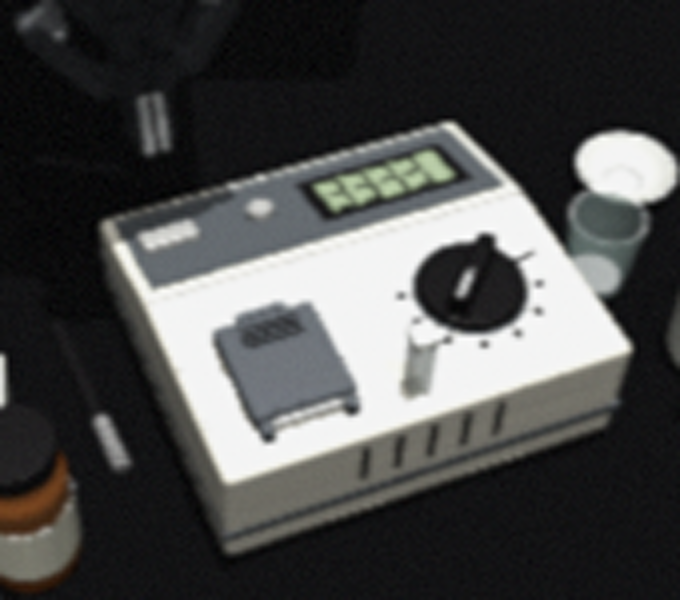

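Call:
apply_moves(
  increments=[
    {"delta_pos": [0.002, 0, 0.025], "twist": [0, 0.006, 0], "claw": 0},
    {"delta_pos": [0.0023, 0, 0.045], "twist": [0, 0.006, 0], "claw": 0},
    {"delta_pos": [0.0024, 0, 0.054], "twist": [0, 0.006, 0], "claw": 0},
    {"delta_pos": [0.0024, 0, 0.054], "twist": [0, 0.006, 0], "claw": 0},
    {"delta_pos": [0.0024, 0, 0.054], "twist": [0, 0.006, 0], "claw": 0},
  ],
)

```text
clock: 11.98
position: [524.2, 13.8, 83.5]
eef_rot: [-3.058, -0.414, -0.375]
force: [-0.2, 0.2, 0.1]
gripper_width: 0.2
grip_force: 0.0
```

```bash
python3 - <<'E'
from h import *
x,z=-68,79.5
plan([(x-.242*d,-88,z+.97*d,0,.244) for d in (4,0,-3)])
E
```

```text
clock 11.97 force [-0.2  0.2  0.1] w 0.2
local now [-70.1 -88.1  83.5]
[0.0011, -0.0001, 0.0004] [0.0, -0.0, -0.0]
[0.0011, -0.0001, 0.0044] [0.0, -0.0, -0.0]
[0.0011, -0.0001, 0.0074] [0.0, -0.0, -0.0]
```

Call:
apply_moves(
  increments=[
    {"delta_pos": [0.001, 0, 0.003], "twist": [0, 0, 0], "claw": 0},
    {"delta_pos": [0.001, 0, 0.005], "twist": [0, 0, 0], "claw": 0},
    {"delta_pos": [0.001, 0, 0.0065], "twist": [0, 0, 0], "claw": 0},
    {"delta_pos": [0.001, 0, 0.0065], "twist": [0, 0, 0], "claw": 0},
    {"delta_pos": [0.001, 0, 0.0065], "twist": [0, 0, 0], "claw": 0},
  ],
)

```text
clock: 12.6
position: [526.6, 14.2, 77.0]
eef_rot: [-3.059, -0.413, -0.375]
force: [1.1, -0.0, 3.7]
gripper_width: -0.5
grip_force: 1.7
```

Call:
apply_moves(
  increments=[
    {"delta_pos": [0, 0, 0.0008], "twist": [0, 0, 0], "claw": 0},
    {"delta_pos": [0, 0, 0.0008], "twist": [0, 0, 0], "claw": 0},
    {"delta_pos": [0, 0, 0.0008], "twist": [0, 0, 0], "claw": 0},
  ],
)

```text
clock: 12.98
position: [526.8, 14.3, 76.3]
eef_rot: [-3.059, -0.413, -0.375]
force: [0.8, 0.6, 7.6]
gripper_width: -0.2
grip_force: 3.8
```

Call:
apply_moves(
  increments=[
    {"delta_pos": [0, 0, -0.004], "twist": [0, 0, 0], "claw": 0},
    {"delta_pos": [0, 0, -0.02], "twist": [0, 0, 0], "claw": 0},
    {"delta_pos": [0, 0, -0.06], "twist": [0, 0, 0], "claw": 0},
    {"delta_pos": [0, 0, -0.1], "twist": [0, 0, 0], "claw": 0},
    {"delta_pos": [0, 0, -0.1], "twist": [0, 0, 0], "claw": 0},
    {"delta_pos": [0, 0, -0.1], "twist": [0, 0, 0], "claw": 0},
  ],
)

```text
clock: 13.72
position: [502.7, 8.0, 172.7]
eef_rot: [-3.059, -0.413, -0.373]
force: [-0.1, 0.1, -0.6]
gripper_width: 0.1
grip_force: 0.0
```

```bash
python3 - <<'E'
from h import *
dialq("scene","pics/s5.png")
c=read_camera("scene");C=cloud(c);L=R.from_euler('z',-TH).apply((C-np.r_[T,0]).reshape(-1,3)).reshape(C.shape)
for x,y,w in((40,-65,10),(-68,-88,5),(-68,-29.5,5)):
    k=(abs(L[...,0]-x)<5)&(abs(L[...,1]-y)<w); print(x,y,np.median(L[k][:,2]))
print(state()["force"],state()["clock"])
E
```

```text
116 19 q 2.6067507851525846
40 -65 99.16676454195999
-68 -88 80.12926712518038
-68 -29.5 80.53389830802172
[0.01504748 0.62457501 0.30175579] 13.825
```

View pics/s5.png

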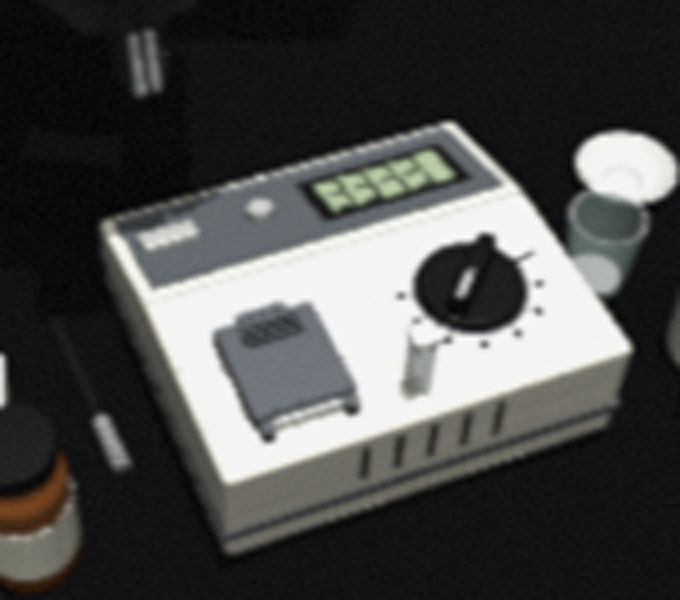

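The picture shows the lid flat at (285,360) and the dial's white line pointing to filter five at (465,285). The zero key is back up at (168,235), and the cuvette is still standing at (420,360).

```bash
python3 -c "
from plant import *
print(close_job())"
```

```text
the job is handed in; nothing more can be done
None
```

I shut the lid, set the filter dial to five, then pressed the zero key to the bottom and let it come back up. The round key and the cuvette were left alone, and I handed the job in at about 14 s; `close_job()` gave no verdict.

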